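# Bring the inspection magnifier over the cracked relay housing

### The arm

A 6-joint arm with a two-finger parallel gripper is mounted at the origin on the work surface. World frame = base frame: x ahead of the robot, y to its left, z up, the work surface at z = 0. Lengths are in m, angles in rad, forces in N, time in s.
With the tool pointing down it reaches from about 0.3 to 0.875 m from the base axis. Payload 4.2 kg.
Tool frame: the origin (TCP) lies at the very end of the fingers, on their centre line; the grasp point (between the pads) lies 19 mm behind it; z points along the fingers, y is the line along which they close (so a half turn about z gives the same grasp; the last joint's range is limited). The gripper opens to 85 mm and grips with 20 to 120 N. Pads are 22 mm wide; open, the fingers measure 114 mm over their backs; the gripper's body (76 mm by 85 mm) begins 54 mm behind the grasp point. The pads swing forward as they close: fully open they stand 13 mm farther back than shut.
Start: joints at [-1.345, 0.32, 1.565, -0, 1.257, -0.02], TCP at [0.14, -0.558, 0.231] pointing down, gripper open.
Joint ranges: [-3.11, 3.11], [-0.84, 2.01], [0.21, 2.61], [-1.34, 4.49], [0.05, 2.63], [-2.56, 2.56]. Speed limits (rad/s): [2.57, 2.57, 3.14, 3.14, 3.14, 3.14].

### API

Orientations are given as a unit quaternion [w, x, y, z].
In Python, from rig import ctrl, imaging gives the robot as it stands.
- The arm moves only by the tool servo_tool, never from a script. Its argument "deltas" is a list of rows, each an object with "offset": the shift along the tool's x, y, z as a fraction of full scale, a list of three; "twist": the turn, a rotation vector about the tool's x, y, z as a fraction of full scale, a list of three; "fingers": the opening, from 0 (shut) to 1 (fully open). A call has 1 to 12 rows; each row shifts and turns the commanded pose from where the row before left it, along the tool's axes as they then stand; what a row does not reach is not made up. Full scale, the value 1, is 0.04 m for a shift and 360 degrees for a turn. A row lasts 1/10 s, in which the tool goes at most 50 mm and 8.59 degrees, less where a joint would pass 70% of its speed; a pose out of reach is approached as far as the arm can. A call with a number of a shift or a turn outside -1 to 1 is refused whole. A call with a gripper value outside its range is refused whole. The fingers move at their own pace and stop on an object; the grip force is fixed at half the most. Time passes only in rows, so rows that do not move let the fingers close. It gives the time, the measured TCP pose, the force, the opening and the grip force at its end, in the units of the state.
- ctrl.get_obs(): the state, without advancing time (a new reading comes with each control period).
- imaging.read_camera(name): name is "side" or "top" or "wrist"; returns a dict with "image" (384x512x3 uint8, blue, green, red), "fx", "fy", "cx", "cy" (pixels), "D" ([k1, k2, p1, p2, k3] as OpenCV has them; the pictures are not rectified), "R" (3x3) and "t" (3): a world point X has camera coordinates R X + t; the wrist camera has in their place "mount" (4x4, takes a point from camera to tool coordinates, whose origin is the TCP and whose axes are the flange's). Camera axes: x right, y down, z forward; pixel columns grow to the right and rows downward; lengths in m; the calibration is good to about 2 mm. A picture is of the moment at which its call begins: read the wrist's pose just before it. There is no depth.
- ctrl.sign_off(): hands the job in; it is judged then, once.
The state is a dict: "time": time; "joint_pos": joint angles; "dq": joint speeds; "joint_torque": joint torques, N m; "eef_pos": TCP position; "tool_rot": TCP orientation; "force": force on the tool from outside, world axes, zero at the start; "ft_torque": the same for the moment, N m; "opening": finger opening in m; "finger_force": force on a finger pad.
Only numpy, scipy, OpenCV 4.12 (cv2) and the standard library are available. Lean on these libraries where they do the work, as an engineer would, in place of code of your own. Each camera call takes 0.05 s, during which the arm holds its last target. There are 200 camera calls.

### The job

The bench magnifier has to stand over the cracked amber relay housing. With the fingertips press down the release plate in the middle of its carriage to free the brake, keep it pressed while you push the carriage along the rail until its lens arm is fully home against the stop with the upright round-headed flag, then let the plate spring back up so that the brake holds it there. Never drag the carriage with the brake on, and leave everything else on the table where it is; nothing is to be picked up.

Things in the scene. Friction and masses are not known exactly. Their poses are not given: they have to be found in the camera images.
- rail: Fixed aluminium slotted rail of the magnifier, 500 mm long, 50 mm wide, top at 42 mm. Origin on the table under the middle of the rail; its y axis runs along the rail, x across it (away from the robot, towards the lens), z up. A steel stop rod runs parallel to it, 50 mm to +x of the rail's centre line, 30 mm above the table.
- carriage (a joint): Position of the magnifier's carriage along the rail's y axis, m; 0 = middle of the rail. It runs freely (1 to 2 N) when the brake is released; with the brake on it takes about 8 to 12 N to drag.
- brake_pad (a joint): How far the release plate is pressed down, m: 0 = up (brake on), 0.007 = bottomed. It is sprung: 11 N starts it, 15 N bottoms it. The brake shoe leaves the rail as soon as the plate moves; it counts as released from 0.0015, hold it at 0.003 to 0.006.
- plate_top (a point): Centre of the top face of the ribbed steel release plate in the middle of the carriage; the face is 40 mm across the rail and 62 mm along it, 63.5 mm above the table when up. The carriage is an aluminium saddle, 64 mm across the rail and 112 mm along it, whose two end blocks stand 12 mm above the plate and leave 68 mm along the rail between them: fingertips on the plate can push against them or carry the carriage by their friction. Axes as the rail's.
- lens_arm (a point): Point on the centre line of the lens arm, a 10 mm wide bar that leaves the middle of the carriage at right angles to the rail (to the rail's +x); this point is 50 mm from the plate's centre, over the stop rod, 47.5 mm above the table. Moves with the carriage.
- lens (a point): Centre of the round magnifier lens (95 mm over its black rim, 115 mm above the table) on a post at the end of the lens arm, 135 mm to the rail's +x of the plate's centre. Moves with the carriage.
- marked_stop_mid (a point): Centre of the marked stop: a steel clamp collar on the stop rod, 14 mm along the rail, 22 mm across, top at 58 mm, that carries an upright plate with a round head up to 108 mm high and a flat pointer towards the housing. It may be clamped on either half of the rod; this point is 47.5 mm above the table. The arm is home against it when lens_arm is 12 mm from this point along the rail.
- plain_stop_mid (a point): Centre of the other stop, a collar of the same size without flag or pointer, on the other half of the rod.
- housing_mid (a point): Centre of the cracked amber relay housing, 56 x 50 x 58 mm, standing loose in a shallow black nest (80 x 74 x 14 mm) behind the marked stop, where the lens comes over it (within about 20 mm).
- pole_a: Loose iron pole piece, a flat bar 64 x 22 x 10 mm with a round boss, 20 mm high; origin under its middle. Bystander on the robot's side of the rail.
- pole_b: Second iron pole piece, the same.
- fuse_carrier: White porcelain fuse carrier, 92 x 26 x 32 mm, origin under its middle. Bystander beyond the rail.
- spring_hook: Chrome spring hook tool, about 110 mm long, 12 mm high, lying beyond the rail. Bystander.
- screwdriver: Screwdriver 170 mm long lying beyond the right end of the rail. Bystander.
- spare_relay: Clear-covered relay, 56 x 50 x 58 mm, standing beyond the left end of the rail; origin under its middle. Bystander.
Not all that is in view belongs to the job. Leave any green or red look-alike of the part that bears housing_mid alone.

How it is judged:
On the way, in this order (a step that is already met when the one before it is completed fails the run):
1. the release plate is pressed down while the carriage is still where it stood (value of joint brake_pad above 0.002 m and distance of lens_arm from where it was at the start of the episode below 0.02 m), for 0.1 s.
2. the lens arm is home against the marked stop with the plate still pressed (value of joint brake_pad above 0.0015 m and horizontal distance between lens_arm and marked_stop_mid below 0.0145 m), for 0.1 s.
At the end, for the whole second after the job is handed in: The lens arm stands within 2.5 mm of touching the marked stop (its centre line within 14.5 mm of the stop's centre), the release plate is up (under 1 mm pressed) so that the brake holds, the carriage is at rest and the lens is over the housing (centres within 30 mm seen from above) (horizontal distance between lens_arm and marked_stop_mid below 0.0145 m and value of joint brake_pad below 0.001 m and velocity of joint carriage between -0.005 and 0.005 m/s and horizontal distance between lens and housing_mid below 0.03 m).
It fails at once if the carriage is dragged with its brake on (moving faster than 15 mm/s with the plate up, pressed less than 0.3 mm, once it is over 6 mm from where it stood and not yet near the stop) (value of joint brake_pad below 0.0003 m and distance of lens_arm from where it was at the start of the episode above 0.006 m and horizontal distance between lens_arm and marked_stop_mid above 0.018 m and (velocity of joint carriage above 0.015 m/s or velocity of joint carriage below -0.015 m/s)).
It fails at once if the relay housing is pushed, tipped or lifted (over 10 mm) (distance of housing_mid from where it was at the start of the episode above 0.01 m or angle between housing_mid's own z axis and vertical above 0.3 rad).
It fails at once if another thing on the table is picked up or pushed away (over 12 mm) (distance of any of pole_a, pole_b, fuse_carrier, spring_hook, screwdriver, spare_relay from where it was at the start of the episode above 0.012 m).
It also fails if it takes over 51 s, if anything falls off the work surface, if the arm or the gripper's body presses on something with over 40 N, if the wrist force passes 120 N, or if a joint passes its speed limit or range.

## Working session

There is one attempt and no reset: what is moved stays moved. The work goes in short steps, Python scripts to look and compute and a tool call to move; the robot and the scene stay as the last step left them, time stands still between calls to the robot, and variables do not carry over. Pictures are saved under pics/ and viewed, at most 10 in all, crops included, and the job is handed in when it is done.

Besides the shell and the picture viewer there is one more tool, called after ">>>" as name(argument=value, ...) on one line, values as JSON. servo_tool: Moves the arm, as the interface text tells. Shift numbers are shares of 0.04 m and turn numbers shares of 360 degrees, none past 1 either way. Its arguments: {"type":"object","properties":{"deltas":{"type":"array","items":{"type":"object","properties":{"offset":{"type":"array","items":{"type":"number","minimum":-1,"maximum":1}},"twist":{"type":"array","items":{"type":"number","minimum":-1,"maximum":1}},"fingers":{"type":"number"}}}}},"required":["deltas"]}

```bash
mkdir -p pics; cat > h.py <<'E'
import numpy as np,cv2
from rig import ctrl,imaging
def K(c): return np.array([[c['fx'],0,c['cx']],[0,c['fy'],c['cy']],[0,0,1.]])
def ray(c,uv):
    p=cv2.undistortPoints(np.array([[uv]],float),K(c),np.array(c['D'],float))[0,0]
    R=np.array(c['R']);t=np.array(c['t'])
    return -R.T@t, R.T@np.array([p[0],p[1],1])
def plane(c,uv,z):
    o,d=ray(c,uv); return o+d*(z-o[2])/d[2]
def proj(c,X):
    return cv2.projectPoints(np.array(X,float).reshape(-1,1,3),cv2.Rodrigues(np.array(c['R'],float))[0],np.array(c['t'],float),K(c),np.array(c['D'],float))[0][:,0]
E
python3 - <<'E'
from h import *
import pickle
cs={n:imaging.read_camera(n) for n in('top','side')}
pickle.dump(cs,open('c.pkl','wb'))
for n in cs: cv2.imwrite(f'pics/{n}0.png',cv2.resize(cs[n]['image'],(800,600),interpolation=cv2.INTER_CUBIC)); print(n,-np.array(cs[n]['R']).T@cs[n]['t'])
o=ctrl.get_obs();print(o)
E
```

```text
top [0.4057986  0.03866905 1.36948977]
side [ 0.20205427 -0.56460986  0.83450762]
{'time': 0.1, 'joint_pos': array([-1.34498889e+00,  3.20216032e-01,  1.56553497e+00,  3.09210871e-06,
        1.25739760e+00, -2.00008709e-02]), 'dq': array([ 0.00036119, -0.00055743, -0.00167031, -0.00115701, -0.00252154,
       -0.00039396]), 'joint_torque': array([-9.81198423e-05, -4.16408730e+01, -2.34705359e+01, -1.02002622e-05,
        4.92215520e-03, -4.62912098e-06]), 'eef_pos': array([ 0.1398286 , -0.55730961,  0.23058176]), 'tool_rot': array([-7.74007466e-04,  9.92456545e-01,  1.22594456e-01, -7.84520416e-05]), 'force': array([-0.16459705,  0.53118771, -0.26886817]), 'ft_torque': array([-0.00535633,  0.0046406 , -0.03044301]), 'finger_force': 0.0, 'opening': 0.08561650335982861}
```

View pics/top0.png

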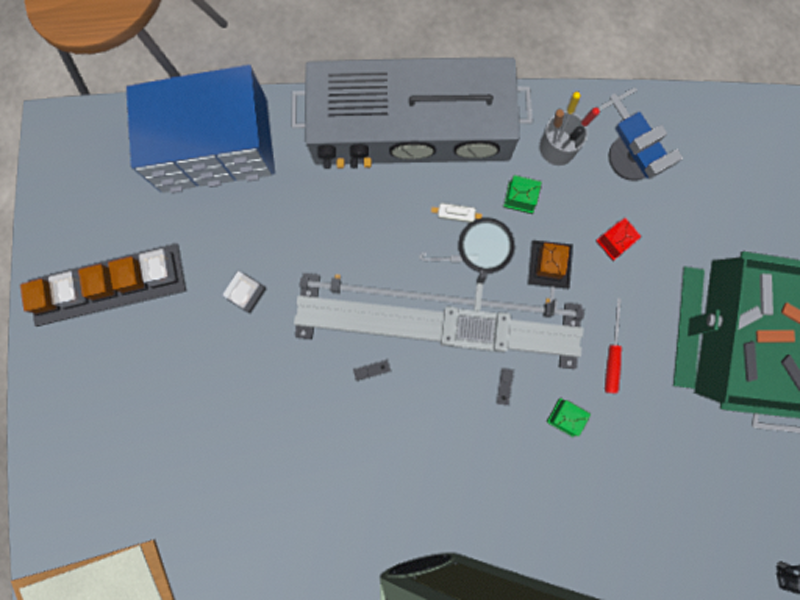

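View pics/side0.png

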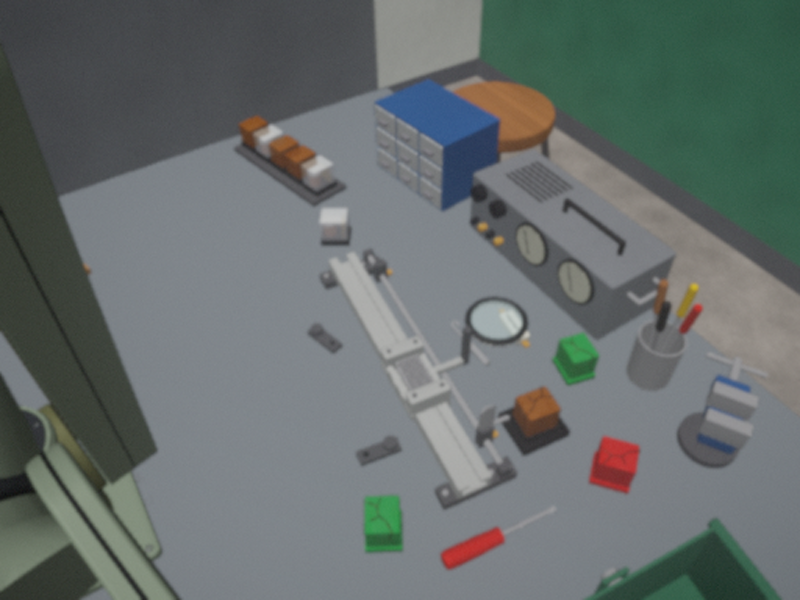

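The top view shows the carriage plate at about (477,328), the lens at (487,245), and the flagged stop at (549,307) with the amber housing at (553,262) behind it. The plain stop is at (335,285). The side view confirms this, with the flag at (487,420). The green and red look-alikes stay untouched.

```bash
python3 - <<'E'
from h import *
import pickle
c=pickle.load(open('c.pkl','rb'))['top']
im=c['image'][165:240,180:385]
cv2.imwrite('pics/crop.png',cv2.resize(im,None,fx=3.9,fy=3.9,interpolation=cv2.INTER_CUBIC))
E
```

```text
(no output)
```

View pics/crop.png

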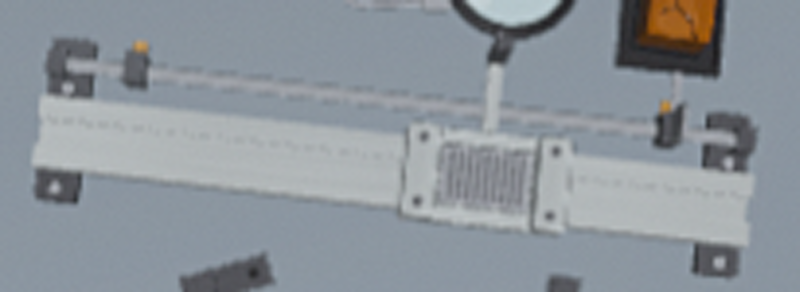

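The crop shows the rail corners at (40,97), (33,167), (753,173), (747,243). The carriage corners are at (410,124), (402,214), (575,140), (566,232), and the marked collar is at about (668,126).

```bash
cat > m.py <<'E'
from h import *
import pickle
cs=pickle.load(open('c.pkl','rb'));c=cs['top']
P=lambda u,v,z:plane(c,(180+(u+.5)/3.9-.5,165+(v+.5)/3.9-.5),z)
L=(P(40,97,.042)+P(33,167,.042))/2;R=(P(753,173,.042)+P(747,243,.042))/2
print('rail',L,R,np.linalg.norm(L-R),(L+R)/2)
y=(L-R)/np.linalg.norm(L-R);x=np.array([y[1],-y[0],0]);mid=(L+R)/2
print('yaxis',y,'yaw',np.degrees(np.arctan2(-y[0],y[1])))
rc=lambda p:np.round(((p-mid)@x,(p-mid)@y),4)
q=[P(*a,.0755) for a in((410,124),(402,214),(575,140),(566,232))]
ctr=sum(q)/4;print('carriage',ctr,rc(ctr),'len',np.linalg.norm(q[0]-q[2]),'wid',np.linalg.norm(q[0]-q[1]))
s=P(668,126,.058);print('stop',s,rc(s)); print('plain',rc(P(136,69,.058)))
full=lambda u,v,z:plane(c,((u+.5)*.64-.5,(v+.5)*.64-.5),z)
print('lens',rc(full(487,245,.115)),'house',rc(full(555,262,.06)))
print('arm at', rc(P(492,110,.0525)))
print('travel',rc(s)[1]+.012-rc(ctr)[1])
E
python3 m.py
```

```text
rail [0.56046728 0.23573056 0.042     ] [ 0.49607914 -0.25895639  0.042     ] 0.49885970515458444 [ 0.52827321 -0.01161291  0.042     ]
yaxis [0.12907063 0.9916354  0.        ] yaw -7.415890658896899
carriage [ 0.51883949 -0.07387381  0.0755    ] [-0.0013 -0.063 ] len 0.11221722214120022 wid 0.06111304666805084
stop [ 0.55291104 -0.20056425  0.058     ] [ 0.0488 -0.1842]
plain [0.049  0.1838]
lens [ 0.1346 -0.0637] house [ 0.1295 -0.1883]
arm at [ 0.0475 -0.0626]
travel -0.10919999999999999
```

>>> servo_tool(deltas=[{"twist": [0, 0, 0.02], "fingers": 0}, {"twist": [0, 0, 0.02], "fingers": 0}, {"twist": [0, 0, 0.02], "fingers": 0}, {"offset": [0.49, -0.825, 0], "fingers": 0}, {"offset": [0.49, -0.825, 0], "fingers": 0}, {"offset": [0.49, -0.825, 0], "fingers": 0}, {"offset": [0.49, -0.825, 0], "fingers": 0}, {"offset": [0.49, -0.825, 0], "fingers": 0}, {"offset": [0.49, -0.825, 0], "fingers": 0}, {"offset": [0.49, -0.825, 0], "fingers": 0}, {"offset": [0.49, -0.825, 0], "fingers": 0}])

```text
schema error: expected keys offset, twist, fingers
```

>>> servo_tool(deltas=[{"offset": [0.49, -0.825, 0], "fingers": 0}, {"offset": [0.49, -0.825, 0], "fingers": 0}, {"offset": [0.49, -0.825, 0], "fingers": 0}, {"offset": [0.49, -0.825, 0], "fingers": 0}, {"offset": [0.49, -0.825, 0], "fingers": 0}, {"offset": [0.49, -0.825, 0], "fingers": 0}, {"offset": [0.49, -0.825, 0], "fingers": 0}, {"offset": [0.49, -0.825, 0], "fingers": 0}, {"offset": [0, 0, 0], "fingers": 0}, {"offset": [0, 0, 0], "fingers": 0}])

```text
schema error: expected keys offset, twist, fingers
```

```bash
cat > w.py <<'E'
from h import *
from scipy.spatial.transform import Rotation as Ro
def wrist():
    o=ctrl.get_obs();c=imaging.read_camera('wrist');q=np.array(o['tool_rot'])
    T=np.eye(4);T[:3,:3]=Ro.from_quat(q[[1,2,3,0]]).as_matrix();T[:3,3]=o['eef_pos']
    W=np.linalg.inv(T@np.array(c['mount']));c['R']=W[:3,:3];c['t']=W[:3,3]
    return o,c
E
python3 - <<'E'
from w import *
import pickle,sys
o,c=wrist();pickle.dump(c,open('w.pkl','wb'))
print(o['time'],o['eef_pos'],o['tool_rot'],o['opening'],o['force'],o['joint_pos']);print(c['mount'])
cv2.imwrite('pics/w1.png',cv2.resize(c['image'],(800,600),interpolation=cv2.INTER_CUBIC))
E
```

```text
0.1 [ 0.1398286  -0.55730961  0.23058176] [-7.74007466e-04  9.92456545e-01  1.22594456e-01 -7.84520416e-05] 0.08561650335982861 [-0.16459705  0.53118771 -0.26886817] [-1.34498889e+00  3.20216032e-01  1.56553497e+00  3.09210871e-06
  1.25739760e+00 -2.00008709e-02]
[[ 1.13857164e-03 -9.61384778e-01 -2.75205399e-01  6.96531809e-02]
 [ 9.99999314e-01  1.01926647e-03  5.76527883e-04 -8.78191493e-04]
 [-2.73757495e-04 -2.75205867e-01  9.61385280e-01 -1.42430894e-01]
 [ 0.00000000e+00  0.00000000e+00  0.00000000e+00  1.00000000e+00]]
```

View pics/w1.png

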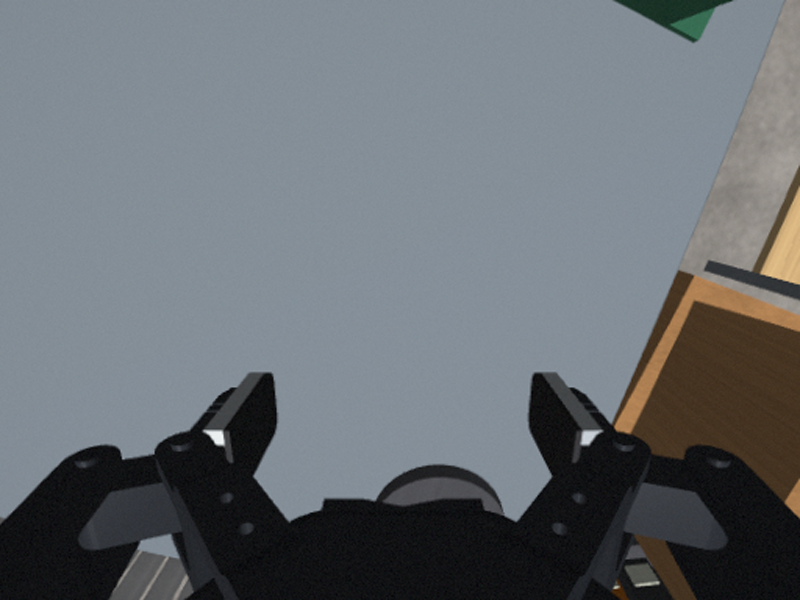

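The moves were refused because all three keys are needed in each row, so this picture shows only the bare table at the start pose. I'll resend them with full rows.

>>> servo_tool(deltas=[{"offset": [0, 0, 0], "twist": [0, 0, 0.02], "fingers": 0}, {"offset": [0, 0, 0], "twist": [0, 0, 0.02], "fingers": 0}, {"offset": [0, 0, 0], "twist": [0, 0, 0.02], "fingers": 0}, {"offset": [0.49, -0.825, 0], "twist": [0, 0, 0], "fingers": 0}, {"offset": [0.49, -0.825, 0], "twist": [0, 0, 0], "fingers": 0}, {"offset": [0.49, -0.825, 0], "twist": [0, 0, 0], "fingers": 0}, {"offset": [0.49, -0.825, 0], "twist": [0, 0, 0], "fingers": 0}, {"offset": [0.49, -0.825, 0], "twist": [0, 0, 0], "fingers": 0}, {"offset": [0.49, -0.825, 0], "twist": [0, 0, 0], "fingers": 0}, {"offset": [0.49, -0.825, 0], "twist": [0, 0, 0], "fingers": 0}, {"offset": [0.49, -0.825, 0], "twist": [0, 0, 0], "fingers": 0}])

```text
time: 1.25
eef_pos: [0.3305, -0.3151, 0.2312]
tool_rot: [-0.0, 0.998, -0.066, -0.0]
force: [-0.1, 0.2, -1.0]
opening: 0.0002
finger_force: 0.0
```

>>> servo_tool(deltas=[{"offset": [0.49, -0.825, 0], "twist": [0, 0, 0], "fingers": 0}, {"offset": [0.49, -0.825, 0], "twist": [0, 0, 0], "fingers": 0}, {"offset": [0.49, -0.825, 0], "twist": [0, 0, 0], "fingers": 0}, {"offset": [0.49, -0.825, 0], "twist": [0, 0, 0], "fingers": 0}, {"offset": [0.49, -0.825, 0], "twist": [0, 0, 0], "fingers": 0}, {"offset": [0.49, -0.825, 0], "twist": [0, 0, 0], "fingers": 0}, {"offset": [0.49, -0.825, 0], "twist": [0, 0, 0], "fingers": 0}, {"offset": [0.49, -0.825, 0], "twist": [0, 0, 0], "fingers": 0}, {"offset": [0, 0, 0], "twist": [0, 0, 0], "fingers": 0}, {"offset": [0, 0, 0], "twist": [0, 0, 0], "fingers": 0}])

```text
time: 2.25
eef_pos: [0.5197, -0.0748, 0.2308]
tool_rot: [0.0, 0.998, -0.065, -0.001]
force: [0.0, 0.5, -0.3]
opening: 0.0
finger_force: 0.0
```

```bash
python3 - <<'E'
from w import *
import pickle,sys
o,c=wrist();pickle.dump(c,open('w.pkl','wb'))
print(o['time'],o['eef_pos'],o['tool_rot'],o['opening'],o['force'],o['joint_pos'])
cv2.imwrite('pics/w2.png',cv2.resize(c['image'],(800,600),interpolation=cv2.INTER_CUBIC))
E
```

```text
2.25 [ 0.51974221 -0.07482125  0.23077306] [ 2.20891747e-04  9.97908510e-01 -6.46378806e-02 -7.08037204e-04] 9.694951262901389e-06 [ 0.02365078  0.46250866 -0.3110029 ] [-1.64526345e-01  2.42208744e-01  1.67621960e+00 -6.17377731e-04
  1.22452936e+00  1.53584590e+00]
```

View pics/w2.png

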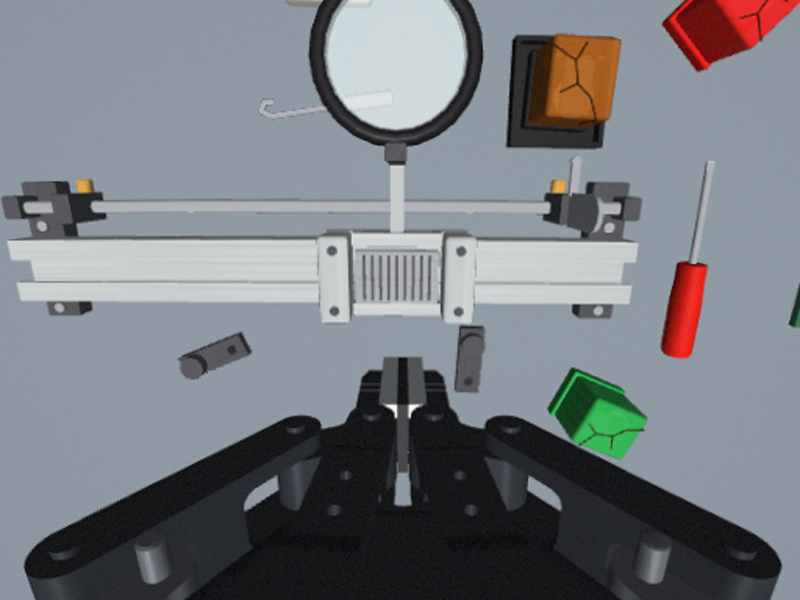

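The wrist view shows the plate centre at about (397,276) with the end blocks left and right of it. The arm is at (397,200) and the marked stop is at about (575,208) beside the amber housing.

```bash
cat >> m.py <<'E'
print('---wrist')
c=pickle.load(open('w.pkl','rb'))
pc=full(397,276,.0635);print('plate',pc,rc(pc))
print('end blocks',[rc(full(*a,.0755)) for a in((318,237),(478,237),(322,322),(474,321))])
print('arm',rc(full(397,200,.0525)),'lens',rc(full(397,58,.115)))
print('collar left face',rc(full(567,195,.058)))
t=np.array([.5197,-.0748,.2308]);print('tcp',rc(t))
E
python3 m.py|sed -n '/wrist/,$p'
```

```text
---wrist
plate [ 0.5217214  -0.07059884  0.0635    ] [ 0.0011 -0.0593]
end blocks [array([ 0.0313, -0.0049]), array([ 0.0314, -0.1155]), array([-0.0306, -0.0046]), array([-0.0297, -0.1156])]
arm [ 0.0553 -0.0593] lens [ 0.1336 -0.0602]
collar left face [ 0.0596 -0.1813]
tcp [-0.0003 -0.0638]
```

>>> servo_tool(deltas=[{"offset": [0, 0, 0.9], "twist": [0, 0, 0], "fingers": 0}, {"offset": [0, 0, 0.9], "twist": [0, 0, 0], "fingers": 0}, {"offset": [0, 0, 0.9], "twist": [0, 0, 0], "fingers": 0}, {"offset": [0, 0, 0.9], "twist": [0, 0, 0], "fingers": 0}, {"offset": [0, 0, 0.35], "twist": [0, 0, 0], "fingers": 0}, {"offset": [0, 0, 0], "twist": [0, 0, 0], "fingers": 0}, {"offset": [0, 0, 0], "twist": [0, 0, 0], "fingers": 0}])

```text
time: 3.0
eef_pos: [0.5199, -0.0763, 0.0739]
tool_rot: [0.0, 0.998, -0.066, 0.0]
force: [0.6, 0.7, -0.5]
opening: 0.0002
finger_force: 0.0
```

>>> servo_tool(deltas=[{"offset": [0, 0, 0.05], "twist": [0, 0, 0], "fingers": 0}, {"offset": [0, 0, 0.05], "twist": [0, 0, 0], "fingers": 0}, {"offset": [0, 0, 0], "twist": [0, 0, 0], "fingers": 0}])

```text
time: 3.3
eef_pos: [0.5201, -0.0754, 0.0699]
tool_rot: [0.0, 0.998, -0.066, 0.001]
force: [-0.4, 0.2, -0.1]
opening: -0.0002
finger_force: 0.0
```

>>> servo_tool(deltas=[{"offset": [0, 0, 0.05], "twist": [0, 0, 0], "fingers": 0}, {"offset": [0, 0, 0.05], "twist": [0, 0, 0], "fingers": 0}, {"offset": [0, 0, 0.05], "twist": [0, 0, 0], "fingers": 0}, {"offset": [0, 0, 0.025], "twist": [0, 0, 0], "fingers": 0}, {"offset": [0, 0, 0], "twist": [0, 0, 0], "fingers": 0}, {"offset": [0, 0, 0], "twist": [0, 0, 0], "fingers": 0}])

```text
time: 3.9
eef_pos: [0.52, -0.0753, 0.0635]
tool_rot: [0.0, 0.998, -0.066, 0.0]
force: [-4.1, -0.4, 9.9]
opening: -0.0
finger_force: 5.0
```

>>> servo_tool(deltas=[{"offset": [0, 0, 0.05], "twist": [0, 0, 0], "fingers": 0}, {"offset": [0, 0, 0.05], "twist": [0, 0, 0], "fingers": 0}, {"offset": [0, 0, 0.02], "twist": [0, 0, 0], "fingers": 0}, {"offset": [0, 0, 0], "twist": [0, 0, 0], "fingers": 0}, {"offset": [0, 0, 0], "twist": [0, 0, 0], "fingers": 0}, {"offset": [0, 0, 0], "twist": [0, 0, 0], "fingers": 0}])

```text
time: 4.5
eef_pos: [0.52, -0.0753, 0.0591]
tool_rot: [0.0, 0.998, -0.065, 0.0]
force: [-3.3, 0.8, 12.9]
opening: -0.0
finger_force: 6.5
```

>>> servo_tool(deltas=[{"offset": [0, 0.05, 0], "twist": [0, 0, 0], "fingers": 0}, {"offset": [0, 0.1, 0], "twist": [0, 0, 0], "fingers": 0}, {"offset": [0, 0.15, 0], "twist": [0, 0, 0], "fingers": 0}, {"offset": [0, 0.15, 0], "twist": [0, 0, 0], "fingers": 0}, {"offset": [0, 0.15, 0], "twist": [0, 0, 0], "fingers": 0}, {"offset": [0, 0.15, 0], "twist": [0, 0, 0], "fingers": 0}, {"offset": [0, 0.15, 0], "twist": [0, 0, 0], "fingers": 0}, {"offset": [0, 0.1, 0], "twist": [0, 0, 0], "fingers": 0}, {"offset": [0, 0, 0], "twist": [0, 0, 0], "fingers": 0}])

```text
time: 5.4
eef_pos: [0.5146, -0.1155, 0.0591]
tool_rot: [0.0, 0.998, -0.066, 0.0]
force: [-4.6, 0.5, 13.1]
opening: 0.0001
finger_force: 6.5
```

```bash
python3 - <<'E'
from w import *
o,c=wrist()
print(o['time'],o['eef_pos'],o['tool_rot'],o['force'])
cv2.imwrite('pics/w3.png',cv2.resize(c['image'],(800,600),interpolation=cv2.INTER_CUBIC))
E
```

```text
5.4 [ 0.51455725 -0.11552742  0.05909025] [ 3.45505930e-04  9.97844577e-01 -6.56204237e-02  2.02695836e-04] [-4.64257606  0.47389879 13.14292074]
```

View pics/w3.png

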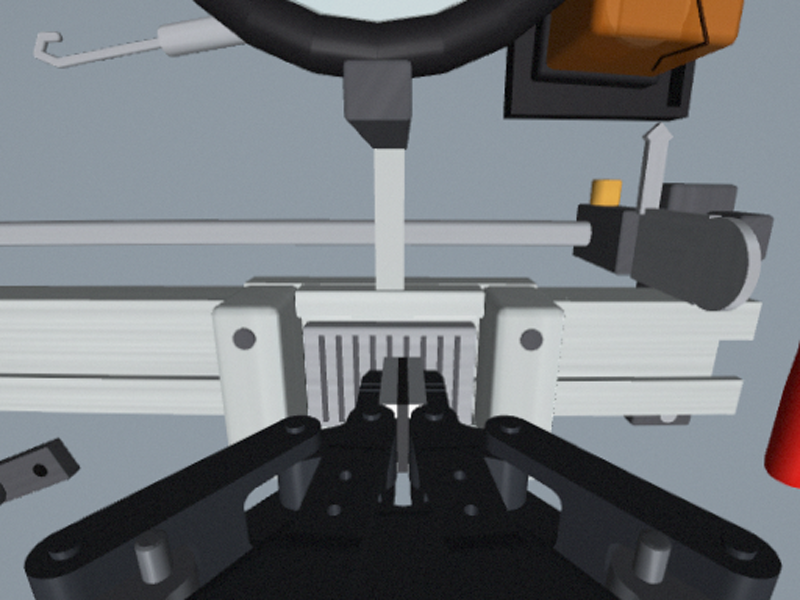

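The carriage rides with the fingers. The arm is at column 390, the stop collar's face is at about column 610, and the plate is still pressed.

>>> servo_tool(deltas=[{"offset": [0, 0.1, 0], "twist": [0, 0, 0], "fingers": 0}, {"offset": [0, 0.15, 0], "twist": [0, 0, 0], "fingers": 0}, {"offset": [0, 0.15, 0], "twist": [0, 0, 0], "fingers": 0}, {"offset": [0, 0.15, 0], "twist": [0, 0, 0], "fingers": 0}, {"offset": [0, 0.15, 0], "twist": [0, 0, 0], "fingers": 0}, {"offset": [0, 0.15, 0], "twist": [0, 0, 0], "fingers": 0}, {"offset": [0, 0.15, 0], "twist": [0, 0, 0], "fingers": 0}, {"offset": [0, 0.15, 0], "twist": [0, 0, 0], "fingers": 0}, {"offset": [0, 0.15, 0], "twist": [0, 0, 0], "fingers": 0}, {"offset": [0, 0.1, 0], "twist": [0, 0, 0], "fingers": 0}, {"offset": [0, 0.05, 0], "twist": [0, 0, 0], "fingers": 0}, {"offset": [0, 0, 0], "twist": [0, 0, 0], "fingers": 0}])

```text
time: 6.65
eef_pos: [0.5068, -0.1729, 0.0591]
tool_rot: [0.0, 0.998, -0.066, 0.0]
force: [-3.8, -0.7, 12.0]
opening: -0.0001
finger_force: 6.5
```

>>> servo_tool(deltas=[{"offset": [0, 0.05, 0], "twist": [0, 0, 0], "fingers": 0}, {"offset": [0, 0.05, 0], "twist": [0, 0, 0], "fingers": 0}, {"offset": [0, 0.05, 0], "twist": [0, 0, 0], "fingers": 0}, {"offset": [0, 0, 0], "twist": [0, 0, 0], "fingers": 0}])

```text
time: 7.05
eef_pos: [0.506, -0.1786, 0.0591]
tool_rot: [0.0, 0.998, -0.065, -0.0]
force: [-3.5, 0.7, 13.4]
opening: -0.0001
finger_force: 6.5
```

>>> servo_tool(deltas=[{"offset": [0, 0.05, 0], "twist": [0, 0, 0], "fingers": 0}, {"offset": [0, 0.05, 0], "twist": [0, 0, 0], "fingers": 0}, {"offset": [0, 0.05, 0], "twist": [0, 0, 0], "fingers": 0}, {"offset": [0, 0, 0], "twist": [0, 0, 0], "fingers": 0}])

```text
time: 7.45
eef_pos: [0.5052, -0.1846, 0.0591]
tool_rot: [0.0, 0.998, -0.065, -0.0]
force: [-4.4, 0.5, 13.0]
opening: -0.0002
finger_force: 6.5
```

>>> servo_tool(deltas=[{"offset": [0, 0.05, 0], "twist": [0, 0, 0], "fingers": 0}, {"offset": [0, 0.05, 0], "twist": [0, 0, 0], "fingers": 0}, {"offset": [0, 0, 0], "twist": [0, 0, 0], "fingers": 0}])

```text
time: 7.75
eef_pos: [0.5047, -0.1878, 0.059]
tool_rot: [-0.0, 0.998, -0.066, -0.0]
force: [-4.1, 2.8, 13.5]
opening: -0.0002
finger_force: 6.6
```

>>> servo_tool(deltas=[{"offset": [0, 0.05, 0], "twist": [0, 0, 0], "fingers": 0}, {"offset": [0, 0, 0], "twist": [0, 0, 0], "fingers": 0}, {"offset": [0, 0, 0], "twist": [0, 0, 0], "fingers": 0}])

```text
time: 8.05
eef_pos: [0.5049, -0.1888, 0.059]
tool_rot: [-0.001, 0.998, -0.066, 0.0]
force: [-1.9, 6.5, 14.0]
opening: -0.0003
finger_force: 6.5
```

```bash
python3 - <<'E'
from w import *
o,c=wrist()
print(o['time'],o['eef_pos'],o['tool_rot'],o['force'])
cv2.imwrite('pics/w4.png',cv2.resize(c['image'],(800,600),interpolation=cv2.INTER_CUBIC))
E
```

```text
8.05 [ 0.50485184 -0.18875703  0.05903266] [-1.27969426e-03  9.97810071e-01 -6.61316139e-02  1.84032260e-04] [-1.86453612  6.47518258 14.02713455]
```

View pics/w4.png

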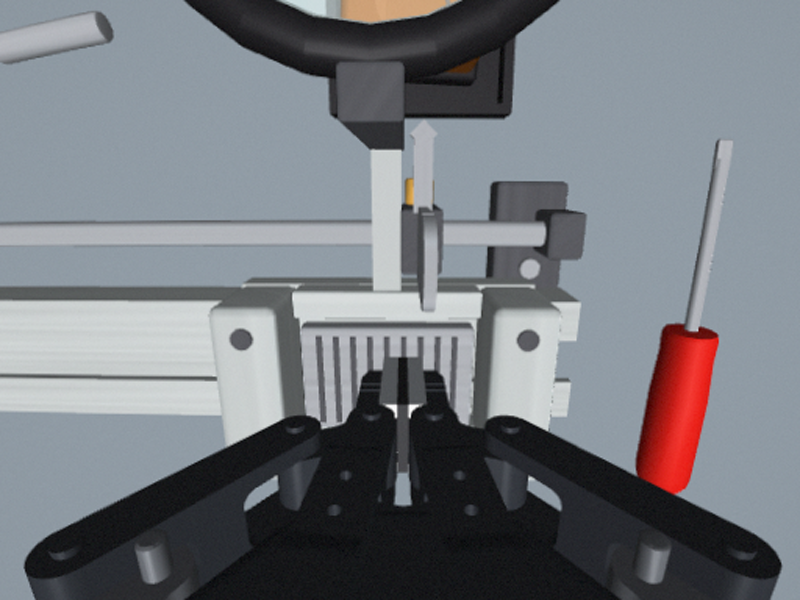

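The arm (columns 372–402) is up against the collar (column 402), and the lens is over the amber housing. The side force rose to 6.5 N, which confirms contact. Next I lift straight up.

>>> servo_tool(deltas=[{"offset": [0, 0, 0], "twist": [0, 0, 0], "fingers": 0}, {"offset": [0, 0, -0.05], "twist": [0, 0, 0], "fingers": 0}, {"offset": [0, 0, -0.05], "twist": [0, 0, 0], "fingers": 0}, {"offset": [0, 0, -0.05], "twist": [0, 0, 0], "fingers": 0}, {"offset": [0, 0, -0.1], "twist": [0, 0, 0], "fingers": 0}, {"offset": [0, 0, -0.3], "twist": [0, 0, 0], "fingers": 0}, {"offset": [0, 0, -0.7], "twist": [0, 0, 0], "fingers": 0}, {"offset": [0, 0, -0.7], "twist": [0, 0, 0], "fingers": 0}, {"offset": [0, 0, -0.7], "twist": [0, 0, 0], "fingers": 0}, {"offset": [0, 0, -0.7], "twist": [0, 0, 0], "fingers": 0}, {"offset": [0, 0, 0], "twist": [0, 0, 0], "fingers": 0}, {"offset": [0, 0, 0], "twist": [0, 0, 0], "fingers": 0}])

```text
time: 9.3
eef_pos: [0.5048, -0.1905, 0.1922]
tool_rot: [0.0, 0.998, -0.066, 0.001]
force: [-0.9, 1.1, -0.5]
opening: -0.0002
finger_force: 0.0
```

```bash
python3 - <<'E'
from w import *
o,c=wrist()
print(o['time'],o['eef_pos'],o['force'])
cv2.imwrite('pics/w5.png',cv2.resize(c['image'],(800,600),interpolation=cv2.INTER_CUBIC))
E
```

```text
9.3 [ 0.50477541 -0.19045883  0.19217466] [-0.94173708  1.1062212  -0.5341261 ]
```

View pics/w5.png

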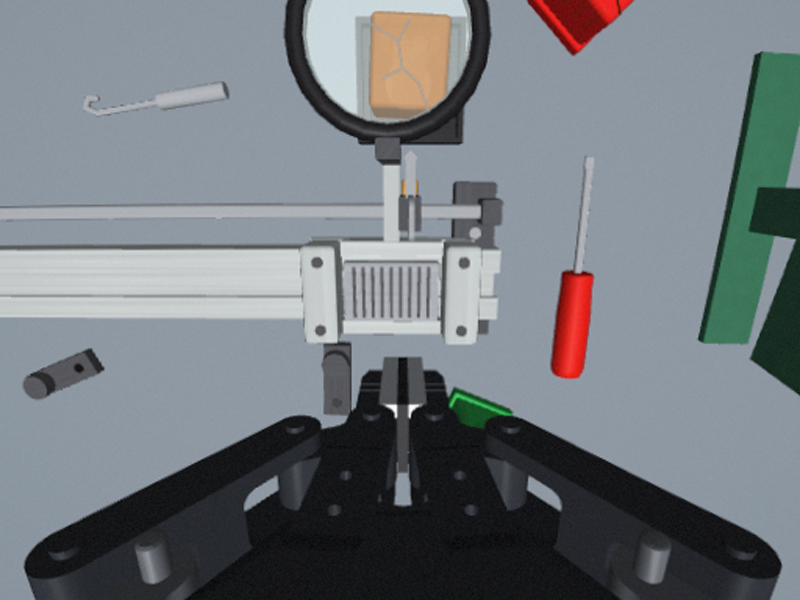

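The lens arm (columns 384–398) still touches the collar at column 399, the plate is free, and the lens is over the amber housing. I'm handing it in.

```bash
python3 -c "
from rig import ctrl;print(ctrl.sign_off())"
```

```text
the job is handed in; nothing more can be done
None
```

The job is handed in (no verdict was returned): the carriage was pushed with the plate pressed until the lens arm met the flagged stop, and in the last picture, after the plate was let go, it still stood there with the lens over the amber housing.

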